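# Set the leg to its mark and squeeze the cam lever shut

### The job

Lift the lid off the leg case by its knob and set it down gently on the blue mat, about centred and knob up. Then pull the sprung sliding leg out until its yellow pointer is at the red mark, with the orange cam lever still open, hold it there for a moment, and squeeze the lever fully closed while keeping the leg at the mark. Finish still holding the leg at the mark with the lever pressed shut (both spring back if let go), and leave everything else on the table where it is.

Things in the scene. Friction and masses are not known exactly. Their poses are not given: they have to be found in the camera images.
- tray: Leg case: grey open square tray 208 x 208, walls 6, inner floor 6 and rim 70 above the table, fixed, turned up to 0.3 rad. Origin: centre of its underside. The leg slides along its x axis at y 0, out of a dark block (x +64 to +102, y -22 to +22, top z 60). A scale ledge (top z 49) runs along x at y -102 to -80. The tray is otherwise empty; fingers reach down into it.
- lid: Loose grey lid lying on the tray's rim, square with it: a plate 208 x 208 x 5 over a locating plate 186 x 186 x 4 that drops inside the rim with 5 play. 175 to 350 g. Origin: centre of the locating plate's underside (66 above the table at the start, 3 when it lies on the mat). z points up.
- knob (a point): Point on the axis of the lid's upright round wooden knob (diameter 26, 40 tall, at the lid's middle), 20 above the lid's top face and 29 above the lid's origin.
- mat: Blue felt mat 250 x 250 x 3, fixed flat on the table, on the other side from the tray. Origin: centre of its underside.
- leg: Sliding leg, moves only along the tray's x: from in (its start, frame = the tray's) up to 68 out to -x. A spring pulls it in with 4 to 6 N, always, even with the lever closed (clamp screw still slack). Flat bar to x -20, y -8 to +8, z 32 to 60; at its -x end a rubber T cross bar x -25 to -15, y -72 to +64, z 34 to 58. Straddling fingers push its inner face to -x to pull the leg out.
- waist (a point): Middle of the open stretch of bar, x +14, y 0, z 46 of leg: 29 from the cross bar's inner face and 29 from the lever's hinge axis.
- pointer (a point): Yellow -y end of the cross bar, the leg's length pointer: middle of the bar's thickness, x -20, y -72, z 46 of leg.
- mark: Length mark: red line 4 wide across the scale ledge, fixed, 40 to 60 from the pointer's start on the tray's -x side. Origin: middle of the line on the ledge's top; axes parallel to the tray's. The leg is at length when the pointer has the same x as this in tray axes.
- lever (a joint): Orange cam lever, rad: 0 = closed, along the bar; 0.42 = open, its start, where a light spring (0.1 N m, 2 to 3 N at the tip) returns it. Paddle 46 long, 6 thick, z 34 to 58, on the leg. Closed it lies at y +9 to +15 of leg, so bar and lever are 23 wide, middle y +3.5. A gripper opened 75 about that middle goes over both; shutting it presses the lever closed and pinches both.
- lever_hinge (a point): Upright hinge axis of the lever at half height, x +43, y +12, z 46 of leg. From here the paddle points to -x and, open, is swung out to +y.
- lever_tip (a point): Middle of the lever's rounded tip, 43 from its hinge axis. Open, the tip's outer side is about y +33 of leg.
- tin_silver: Bystander, to be left alone: flat round steel tin, diameter 72, 24 tall. Origin: centre of its underside.
- tin_green: Bystander, to be left alone: flat round green tin, diameter 70, 26 tall. Origin: centre of its underside.
- lens_cap: Bystander, to be left alone: black lens cap lying flat, diameter 58, 14 tall. Origin: centre of its underside.
- jar: Bystander, to be left alone: amber jar with red cap, diameter 64, 85 tall. Origin: centre of its underside.
- pack: Bystander, to be left alone: small red plastic box, 60 x 90, 34 tall. Origin: centre of its underside.
- torch: Bystander, to be left alone: black pocket torch lying down, 134 long, 34 tall. Origin: centre of its underside.
- clamp_ring: Bystander, to be left alone: black ring mount standing on its foot, 56 wide, 61 tall. Origin: centre of its underside.

How it is judged:
By the outcome, as a careful person would: the job done as asked, in the order asked, and still so for the second after the job is handed in, while the arm keeps its last pose, push and grip.
It also fails if it takes over 54 s, if anything falls off the work surface, if the arm or the gripper's body presses on something with over 40 N, if the wrist force passes 120 N, or if a joint passes its speed limit or range.

### The arm

A 7-joint arm with a two-finger parallel gripper is mounted at the origin on the work surface. World frame = base frame: x ahead of the robot, y to its left, z up, the work surface at z = 0. Lengths are in m, angles in degrees, forces in N, time in s.
With the tool pointing down it reaches from about 0.425 to 0.875 m from the base axis. Payload 4.7 kg.
Tool frame: the origin (TCP) lies midway between the tips of the shut fingers; the grasp point (between the pads) lies 19 mm behind it; x points along the fingers, z is the direction in which the jaws open and shut, and the axes are right-handed (so a half turn about x gives the same grasp; the last joint's range is limited). The gripper opens to 87 mm and grips with 3 to 60 N. Pads are 19 mm wide; open, the fingers measure 117 mm over their backs; the gripper's body (75 mm by 190 mm) begins 51 mm behind the grasp point.
Start: joints at [-69.208, 18.392, -4.016, 83.108, 1.295, 78.541, -3.26], TCP at [0.222, 0.611, 0.184] pointing down, gripper open.
Joint ranges: [-163.93, 163.93], [-17.29, 119.83], [-79.2, 71.16], [3.27, 140.29], [-89.18, 269.18], [5.43, 117.66], [-154.24, 154.24]. Speed limits (degrees/s): [147.25, 147.25, 180, 180, 180, 180, 180].

### API

Orientations are given as [roll, pitch, yaw] about the fixed x, y, z axes, in that order (R = Rz(yaw) Ry(pitch) Rx(roll)).
In Python, from bench import robot, vision gives the robot as it stands.
- The arm moves only by the tool drive_tool, never from a script. Its argument "series" is one flat list of numbers, 7 for each row, row after row: the closure, from -1 (fully open) to 1 (shut), so that 0 is half open, then the shift along the tool's x, y, z as a fraction of full scale, then the turn, a rotation vector about the tool's x, y, z as a fraction of full scale. In form: [fingers, dx, dy, dz, ax, ay, az, fingers, dx, dy, dz, ax, ay, az, ...]. A call has 1 to 20 rows; each row shifts and turns the commanded pose from where the row before left it, along the tool's axes as they then stand; what a row does not reach is not made up. Full scale, the value 1, is 0.025 m for a shift and 0.08 rad for a turn. A row lasts 1/8 s, in which the tool goes at most 62.5 mm and 10.7 degrees, less where a joint would pass 70% of its speed; a pose out of reach is approached as far as the arm can. A call with a number of a shift or a turn outside -1 to 1 is refused whole. A call with a gripper value outside its range is refused whole. The fingers move at their own pace and stop on an object; "newtons" is the grip in N (left out, the last holds). Time passes only in rows, so rows that do not move let the fingers close. It gives the time, the measured TCP pose, the force and the opening at its end, in the units of the state.
- robot.get_obs(): the state, without advancing time (a new reading comes with each control period).
- vision.capture(name): name is "scene" or "top" or "wrist"; returns a dict with "pixels" (420x560x3 uint8, red, green, blue), "intrinsics" (3x3 intrinsics, pixels), "k1" (the pictures are not rectified: a ray, as slopes to the right and down, at radius r is drawn at 1 + k1 r^2 times it, then the intrinsics apply), "pose" (4x4, takes a point from camera to world coordinates). Camera axes: x right, y down, z forward; pixel columns grow to the right and rows downward; lengths in m; the calibration is good to about 2 mm. A picture is of the moment at which its call begins. There is no depth.
- robot.sign_off(): hands the job in, once; it reports no verdict.
Trained networks look in a picture, given as the dict that the camera call returned (one of the last four; its "shot" number tells which), for a name from the list of things; names that differ only in an ending like _2 or _b are one class to them, and where a whole thing is asked for, a point or a joint stands for the part that bears it (a point fixed in the world has none). Each returns a list of dicts, best first, with "confidence" (0 to 1); they miss things now and then, are a little off and sometimes report something else, mostly with a low value. They report only what shows in the picture. A call takes as long as a camera call.
- vision.masks_of(picture, query): "region" (420x560 bool, what is visible of it) and "xy" ([column, row] in pixels, amid what is visible of it).
The state is a dict: "clock": time; "joint_pos": joint angles; "qvel": joint speeds; "joint_efforts": joint torques, N m; "tool_pos": TCP position; "ee_rot": TCP orientation; "ft_force": force on the tool from outside, world axes, zero at the start; "ft_torque": the same for the moment, N m; "width": opening from 0.0 (shut) to 1.0 (fully open).
Only numpy, scipy, OpenCV 4.12 (cv2) and the standard library are available. Lean on these libraries where they do the work, as an engineer would, in place of code of your own. Each camera call takes 0.05 s, during which the arm holds its last target.

## Working session

There is one attempt and no reset: what is moved stays moved. The work goes in short steps, Python scripts to look and compute and a tool call to move; the robot and the scene stay as the last step left them, time stands still between calls to the robot, and variables do not carry over. Pictures are saved under pics/ and viewed, and the job is handed in when it is done.

Besides the shell and the picture viewer there is one more tool, called after "Emit:" as a command line: name --argument value ..., lists and objects as JSON in quotes. drive_tool: Moves the arm, as the interface text tells. Its arguments: {"type":"object","properties":{"series":{"type":"array","items":{"type":"number"}},"newtons":{"type":"number"}},"required":["series"]}

```bash
ls; mkdir -p pics; python3 - <<'E'
from bench import robot, vision
import cv2,json
o=robot.get_obs(); print(o)
for n in ["scene","top"]:
    c=vision.capture(n); cv2.imwrite(f"pics/{n}0.png",c["pixels"][:,:,::-1])
    print(n,c["intrinsics"],c["k1"],c["pose"],c["shot"])
    for q in ["lid","knob","mat","tray","mark","leg","pointer"]:
        r=vision.masks_of(c,q); print(q,[(round(d["confidence"],2),d["xy"],int(d["region"].sum())) for d in r[:2]])
E
```

```text
pics
{'clock': 0.0, 'joint_pos': array([-69.20859251,  18.43809313,  -4.01621091,  83.17508419,
         1.29719332,  78.53973348,  -3.25930338]), 'qvel': array([-0.02471085,  0.04629301,  0.04656123,  0.02070468,  0.02747058,
        0.03482006, -0.03615335]), 'joint_efforts': array([ 3.87464306e-04, -4.91284096e+01, -4.03589364e-01, -3.12527239e+01,
       -6.37747790e-02,  4.37710178e-02,  1.87242508e-04]), 'tool_pos': array([0.22198419, 0.61025978, 0.18307104]), 'ee_rot': array([-175.92816565,   89.89218425, -105.90804036]), 'ft_force': array([-0.98025699, -0.11132613, -0.21518329]), 'ft_torque': array([ 0.02930582, -0.04409078, -0.01069074]), 'width': 0.998276987520031}
scene [[482.61967132   0.         274.40340899]
 [  0.         482.61967132 210.87868338]
 [  0.           0.           1.        ]] 0.017539098819884916 [[ 0.81963898  0.41188847 -0.3981706   1.2110695 ]
 [ 0.57278148 -0.6021151   0.55621828 -0.8953644 ]
 [-0.01064463 -0.68396294 -0.7294391   1.23760249]
 [ 0.          0.          0.          1.        ]] 1
lid [(0.86, [299.9, 166.1], 2299)]
knob [(0.91, [298.3, 163.8], 2261)]
mat [(0.67, [226.1, 271.1], 5104)]
tray [(0.91, [305.5, 189.8], 1048)]
mark []
leg []
pointer [(0.18, [300.5, 131.6], 204)]
top [[532.13789897   0.         279.97443171]
 [  0.         532.13789897 211.36237979]
 [  0.           0.           1.        ]] -0.0273468826242911 [[-0.01651858 -0.98221865  0.18701245  0.31468677]
 [-0.99981714  0.01442405 -0.01255526  0.00536903]
 [ 0.00963454 -0.18718565 -0.98227731  1.46849956]
 [ 0.          0.          0.          1.        ]] 2
lid [(0.83, [189.1, 231.6], 6061)]
knob [(0.9, [190.5, 236.9], 6030)]
mat [(0.62, [358.6, 226.3], 7987)]
tray [(0.61, [227.2, 245.1], 190)]
mark [(0.71, [108.6, 289.5], 520)]
leg []
pointer []
```

View pics/scene0.png

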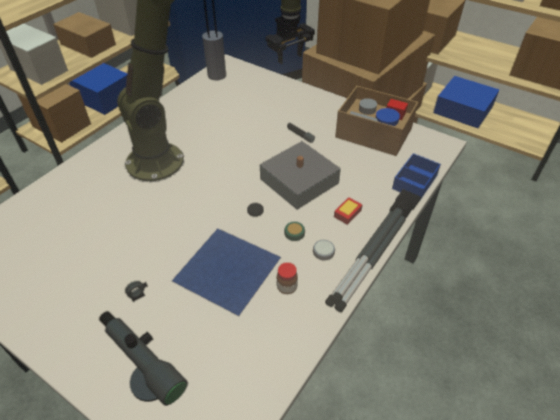

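View pics/top0.png

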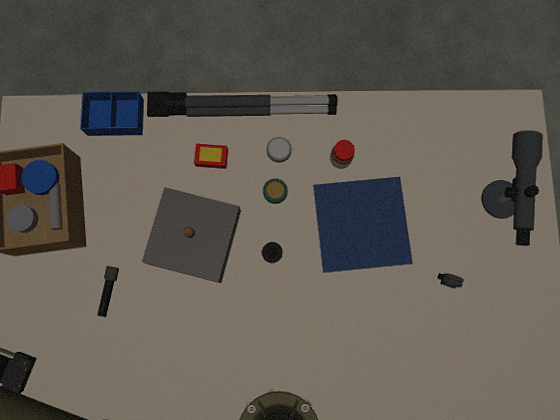

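```bash
cat > h.py <<'E'
import numpy as np,cv2
from scipy.spatial.transform import Rotation as Ro
def ray(c,uv):
    K=c["intrinsics"];T=c["pose"]
    d=np.array([(uv[0]-K[0,2])/K[0,0],(uv[1]-K[1,2])/K[1,1]])
    u=d.copy()
    for _ in range(20): u=d/(1+c["k1"]*(u@u))
    return T[:3,3],T[:3,:3]@np.array([u[0],u[1],1])
def onz(c,uv,z):
    o,r=ray(c,uv); return o+r*(z-o[2])/r[2]
def proj(c,p):
    T=c["pose"];q=T[:3,:3].T@(np.asarray(p)-T[:3,3]);s=q[:2]/q[2];s=s*(1+c["k1"]*(s@s))
    K=c["intrinsics"];return np.array([K[0,0]*s[0]+K[0,2],K[1,1]*s[1]+K[1,2]])
def quad(mask):
    m=mask.astype(np.uint8);cs,_=cv2.findContours(m,cv2.RETR_EXTERNAL,cv2.CHAIN_APPROX_NONE)
    k=cv2.convexHull(max(cs,key=cv2.contourArea))
    for e in np.linspace(2,15,60):
        a=cv2.approxPolyDP(k,e,True)
        if len(a)<=4:break
    return a[:,0,:].astype(float)
def tool(o): return o["tool_pos"],Ro.from_euler('xyz',o["ee_rot"],degrees=True).as_matrix()
def tri(views):
    A=np.zeros((3,3));b=np.zeros(3)
    for c,uv in views:
        o,r=ray(c,uv);r=r/np.linalg.norm(r);P=np.eye(3)-np.outer(r,r);A+=P;b+=P@o
    return np.linalg.solve(A,b)
E
python3 - <<'E'
from bench import robot, vision
from h import *
P,R=tool(robot.get_obs());print(R.round(3))
for n in ["top","scene"]:
    c=vision.capture(n)
    for q,z in [("lid",.075),("mat",.003)]:
        r=vision.masks_of(c,q)[0];k=quad(r["region"])
        w=np.array([onz(c,p,z) for p in k]);print(n,q,k.tolist());print(w.round(4)[:,:2].tolist(), w.mean(0).round(4))
        e=np.roll(w,-1,0)-w;print(np.linalg.norm(e,axis=1).round(4),np.degrees(np.arctan2(e[:,1],e[:,0])).round(1))
    im=c["pixels"].astype(int)
    m=(im[:,:,0]-im[:,:,2]>25)
    K=proj(c,onz(c,vision.masks_of(c,"lid")[0]["xy"],.09))
    ys,xs=np.nonzero(m);s=(abs(xs-K[0])<14)&(abs(ys-K[1])<14);print("brown",xs[s].mean() if s.any() else 0,ys[s].mean() if s.any() else 0,s.sum())
    for q in ["tin_silver","tin_green","lens_cap","jar","pack","torch","clamp_ring"]:
        r=vision.masks_of(c,q)
        if r:print(q,round(r[0]["confidence"],2),onz(c,r[0]["xy"],.02).round(3))
E
```

```text
[[ 0.    -0.94   0.342]
 [ 0.     0.342  0.94 ]
 [-1.    -0.     0.   ]]
top lid [[164.0, 188.0], [237.0, 207.0], [218.0, 280.0], [142.0, 262.0]]
[[0.6484, 0.298], [0.5935, 0.102], [0.4006, 0.1518], [0.4504, 0.3509]] [0.5232 0.2257 0.075 ]
[0.2035 0.1992 0.2053 0.205 ] [-105.7  165.5   76.   -14.9]
top mat [[399.0, 178.0], [411.0, 262.0], [324.0, 272.0], [314.0, 186.0]]
[[0.6854, -0.3539], [0.4458, -0.3733], [0.4223, -0.1315], [0.6654, -0.1109]] [ 0.5547 -0.2424  0.003 ]
[0.2404 0.243  0.2439 0.2439] [-175.4   95.6    4.8  -85.3]
brown 188.25974025974025 231.6103896103896 77
tin_silver 0.88 [ 0.769 -0.005  0.02 ]
tin_green 0.61 [0.649 0.005 0.02 ]
lens_cap 0.58 [0.478 0.018 0.02 ]
jar 0.92 [ 0.755 -0.197  0.02 ]
pack 0.98 [0.764 0.183 0.02 ]
torch 0.63 [0.389 0.45  0.02 ]
clamp_ring 0.68 [ 0.391 -0.487  0.02 ]
scene lid [[302.0, 141.0], [338.0, 169.0], [297.0, 194.0], [261.0, 162.0]]
[[0.454, 0.3502], [0.6468, 0.2887], [0.5949, 0.0994], [0.396, 0.164]] [0.5229 0.2256 0.075 ]
[0.2024 0.1962 0.2091 0.1951] [ -17.7 -105.3  162.    72.7]
scene mat [[216.0, 229.0], [280.0, 257.0], [239.0, 314.0], [173.0, 280.0]]
[[0.4219, -0.1349], [0.6685, -0.1105], [0.6884, -0.3509], [0.446, -0.3718]] [ 0.5562 -0.2421  0.003 ]
[0.2479 0.2412 0.2433 0.2381] [   5.6  -85.3 -175.1   95.8]
brown 299.6825396825397 160.4126984126984 63
tin_silver 0.77 [ 0.782 -0.01   0.02 ]
tin_green 0.58 [ 0.657 -0.017  0.02 ]
lens_cap 0.66 [0.487 0.006 0.02 ]
jar 0.62 [ 0.74  -0.161  0.02 ]
pack 0.84 [0.743 0.181 0.02 ]
torch 0.71 [0.397 0.464 0.02 ]
clamp_ring 0.78 [ 0.376 -0.462  0.02 ]
```

```bash
cat > go.py <<'E'
import sys
from bench import robot
from h import *
# usage: go.py x y z jawdeg(world angle of tool z)
def go(x,y,z,jaw,o=None):
    o=o or robot.get_obs();P,R=tool(o)
    a=np.radians(jaw)
    Rt=np.column_stack([[0,0,-1.],np.cross([np.cos(a),np.sin(a),0],[0,0,-1.]),[np.cos(a),np.sin(a),0]])
    rv=Ro.from_matrix(R.T@Rt).as_rotvec()
    d=np.array([x,y,z])-P
    print("clock",o["clock"],"TCP",P.round(4),"jaw",np.degrees(np.arctan2(R[1,2],R[0,2])).round(2),"F",o["ft_force"].round(1),"w",round(o["width"],3))
    print("turn first (units):",(rv/.08).round(2),"then shift units (new axes):",(Rt.T@d/.025).round(2),"| shift in old axes",(R.T@d/.025).round(2))
if __name__=="__main__": go(*map(float,sys.argv[1:]))
E
python3 - <<'E'
from bench import robot, vision
from h import *
a=vision.capture("top");b=vision.capture("scene")
print(tri([(a,(188.3,231.6)),(b,(299.7,160.4))]), onz(a,(188.3,231.6),.1), onz(b,(299.7,160.4),.1))
for n,c in(("top",a),("scene",b)): 
    print(n,proj(c,[.523,.2256,.095]),proj(c,[.523,.2256,.075]))
im=cv2.resize(a["pixels"][180:290,130:250],None,fx=5,fy=5,interpolation=cv2.INTER_CUBIC);cv2.imwrite("pics/k.png",im[:,:,::-1])
E
python3 go.py .523 .2256 .184 75.3
```

```text
[0.5242825  0.22593507 0.1011777 ] [0.52522919 0.22683492 0.1       ] [0.52297271 0.22620436 0.1       ]
top [189.06713157 232.72700402] [190.26388255 233.84535896]
scene [299.57607922 161.55506008] [299.42380578 165.75173406]
clock 2.0 TCP [0.2222 0.6109 0.1842] jaw 70.02 F [0.5 0.  1. ] w 0.998
turn first (units): [-1.15  0.    0.  ] then shift units (new axes): [ 1.000e-02 -1.555e+01 -1.185e+01] | shift in old axes [ 1.000e-02 -1.657e+01 -1.037e+01]
```

View pics/k.png

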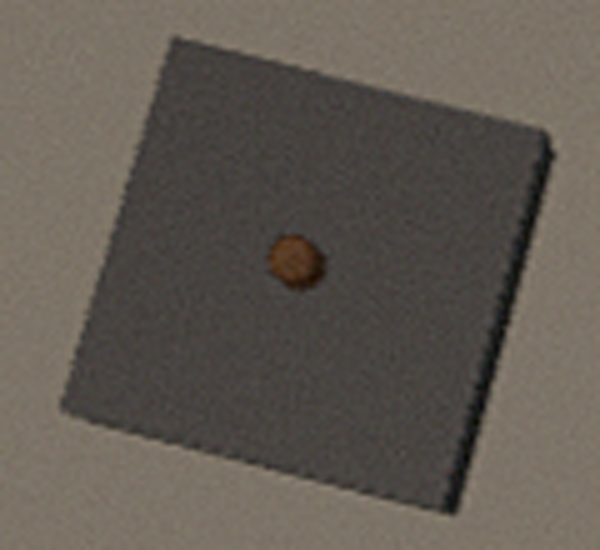

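Emit:
drive_tool --series '[-1,0,0,0,-0.58,0,0,-1,0,0,0,-0.57,0,0,-1,0.12,-0.97,-0.74,0,0,0,-1,0.12,-0.97,-0.74,0,0,0,-1,0.12,-0.97,-0.74,0,0,0,-1,0.12,-0.97,-0.74,0,0,0,-1,0.12,-0.97,-0.74,0,0,0,-1,0.12,-0.97,-0.74,0,0,0,-1,0.12,-0.97,-0.74,0,0,0,-1,0.12,-0.97,-0.74,0,0,0,-1,0.12,-0.97,-0.74,0,0,0,-1,0.12,-0.97,-0.74,0,0,0,-1,0.12,-0.97,-0.74,0,0,0,-1,0.12,-0.97,-0.74,0,0,0,-1,0.12,-0.97,-0.74,0,0,0,-1,0.12,-0.97,-0.74,0,0,0,-1,0.12,-0.97,-0.74,0,0,0,-1,0.12,-0.97,-0.74,0,0,0]' --newtons 25

```text
clock: 4.25
tool_pos: [0.5229, 0.2253, 0.1363]
ee_rot: [-36.0, 90.0, 39.3]
ft_force: [0.7, -0.2, 0.0]
width: 1.0
```

```bash
python3 - <<'E'
from bench import vision,robot
import cv2
from h import *
c=vision.capture("wrist");cv2.imwrite("pics/w1.png",c["pixels"][:,:,::-1]);print(c["pose"].round(3),c["intrinsics"])
k=proj(c,[.5235,.226,.115]);print(k)
E
python3 go.py .5235 .226 .081 75.3
```

```text
[[ 0.253  0.929  0.27   0.449]
 [ 0.968 -0.243 -0.071  0.245]
 [ 0.     0.28  -0.96   0.338]
 [ 0.     0.     0.     1.   ]] [[325.7703946    0.         274.99463719]
 [  0.         325.7703946  210.87608643]
 [  0.           0.           1.        ]]
[274.99529022 226.94891129]
clock 4.3 TCP [0.5257 0.2201 0.1359] jaw 74.97 F [ 1.7 -2.7 -0.1] w 0.998
turn first (units): [-0.07 -0.03  0.04] then shift units (new axes): [2.2  0.15 0.21] | shift in old axes [2.2  0.15 0.21]
```

View pics/w1.png

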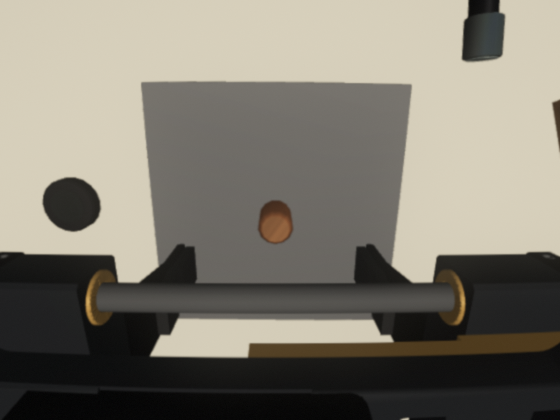

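Emit:
drive_tool --series '[-1,0.5,0,0,0,0,0,-1,0.6,0,0,0,0,0,-1,0.6,0,0,0,0,0,-1,0.4,0,0,0,0,0,-1,0.1,0,0,0,0,0,-1,0,0,0,0,0,0,1,0,0,0,0,0,0,1,0,0,0,0,0,0,1,0,0,0,0,0,0,1,0,0,0,0,0,0,1,0,0,0,0,0,0,1,0,0,0,0,0,0]' --newtons 30

```text
clock: 5.8
tool_pos: [0.5223, 0.226, 0.0812]
ee_rot: [-14.1, 90.0, 61.2]
ft_force: [-0.0, -0.2, -0.6]
width: 0.402
```

Emit:
drive_tool --series '[1,0,0,0,0,0,0,1,0,0,0,0,0,0,1,0,0,0,0,0,0,1,-0.1,0,0,0,0,0,1,-0.3,0,0,0,0,0,1,-0.5,0,0,0,0,0,1,-0.8,0,0,0,0,0,1,-0.8,0,0,0,0,0,1,-0.8,0,0,0,0,0,1,-0.4,0,0,0,0,0]'

```text
clock: 7.05
tool_pos: [0.5231, 0.2264, 0.1759]
ee_rot: [-45.6, 89.8, 29.7]
ft_force: [-0.8, 0.5, 0.4]
width: 0.004
```

```bash
python3 go.py .5545 -.2423 .17 95.1
```

```text
clock 7.05 TCP [0.5231 0.2264 0.1759] jaw 75.29 F [-0.8  0.5  0.4] w 0.004
turn first (units): [-4.32  0.02  0.03] then shift units (new axes): [  0.23   0.42 -18.79] | shift in old axes [  0.21  -5.98 -17.81]
```

```bash
python3 - <<'E'
from bench import vision,robot
import cv2
from h import *
for n in["wrist","top"]:
    c=vision.capture(n);im=c["pixels"]
    if n=="top": im=cv2.resize(im[150:310,100:300],None,fx=4,fy=3.7)
    cv2.imwrite(f"pics/a{n}.png",im[:,:,::-1])
E
```

```text
(no output)
```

View pics/awrist.png

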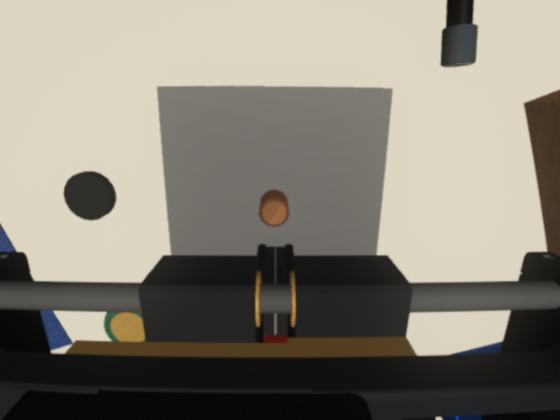

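View pics/atop.png

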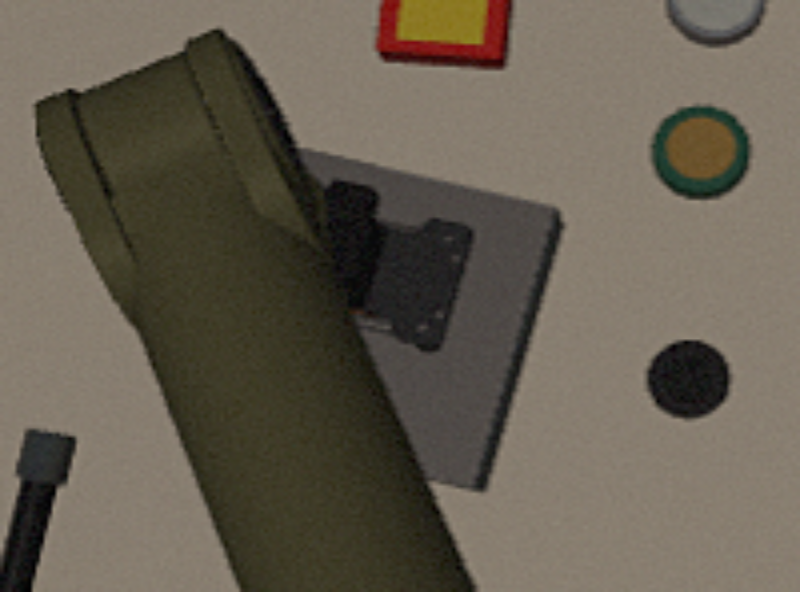

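```bash
python3 - <<'E'
from bench import vision,robot
import cv2
from h import *
c=vision.capture("wrist");o=robot.get_obs();P,R=tool(o)
print(P, c["pose"].round(4)); print("knobtop pred",proj(c,[.5235,.226,.115]),"tcp",proj(c,P),"grasp",proj(c,P-R[:,0]*.019))
k=np.array([[160,87],[391,89]]);print([onz(c,p,.075).round(4) for p in k])
r=vision.masks_of(c,"lid");print([(d["confidence"],quad(d["region"])) for d in r])
print("knobtop at",onz(c,(274,210),.115),onz(c,(274,216),.115))
im=cv2.resize(c["pixels"][150:350,200:350],None,fx=4,fy=3);cv2.imwrite("pics/w3.png",im[:,:,::-1])
E
```

```text
[0.52254083 0.22616042 0.17417321] [[ 0.253   0.9283  0.2725  0.4488]
 [ 0.9675 -0.2433 -0.0695  0.2463]
 [ 0.0018  0.2812 -0.9597  0.3767]
 [ 0.      0.      0.      1.    ]]
knobtop pred [273.53254936 211.6512151 ] tcp [273.17218425 235.55666503] grasp [273.03478041 246.60276112]
[array([0.3989, 0.1553, 0.075 ]), array([0.452 , 0.3519, 0.075 ])]
[(0.93, array([[157.,  87.],
       [391.,  89.],
       [376., 254.],
       [172., 254.]]))]
knobtop at [0.52220609 0.22674442 0.115     ] [0.52728843 0.22541069 0.115     ]
```

View pics/w3.png

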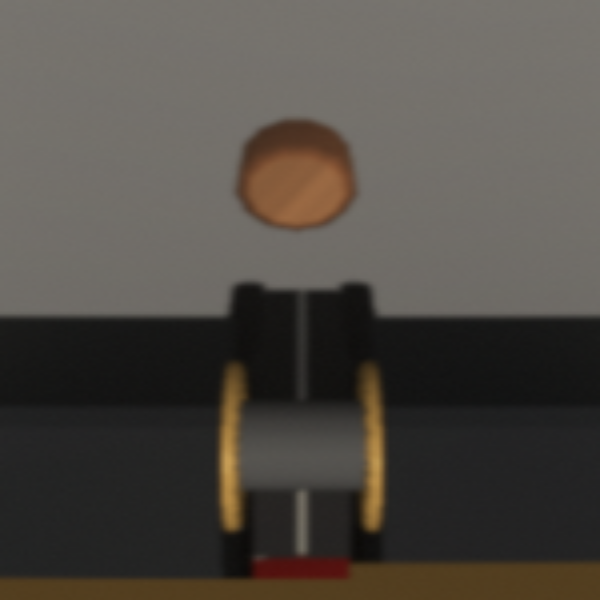

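```bash
python3 - <<'E'
from bench import vision,robot
import cv2
from h import *
c=vision.capture("scene");o=robot.get_obs();P,R=tool(o)
print(o["clock"],proj(c,P),proj(c,P-R[:,0]*.019),proj(c,P-R[:,0]*.07),proj(c,[.5235,.226,.115]))
im=cv2.resize(c["pixels"][90:210,230:380],None,fx=5.2,fy=5,interpolation=cv2.INTER_CUBIC).copy()
for q in [P,P-R[:,0]*.07]:
    u=proj(c,q);cv2.circle(im,(int((u[0]-230)*5.2),int((u[1]-90)*5)),4,(255,0,0),1)
im=cv2.convertScaleAbs(im,alpha=2,beta=10)
cv2.imwrite("pics/s3.png",im[:,:,::-1])
E
```

```text
7.3 [299.94877824 144.33636982] [300.11045491 140.00056782] [300.55854134 127.9930146 ] [299.91040078 157.27750933]
```

View pics/s3.png

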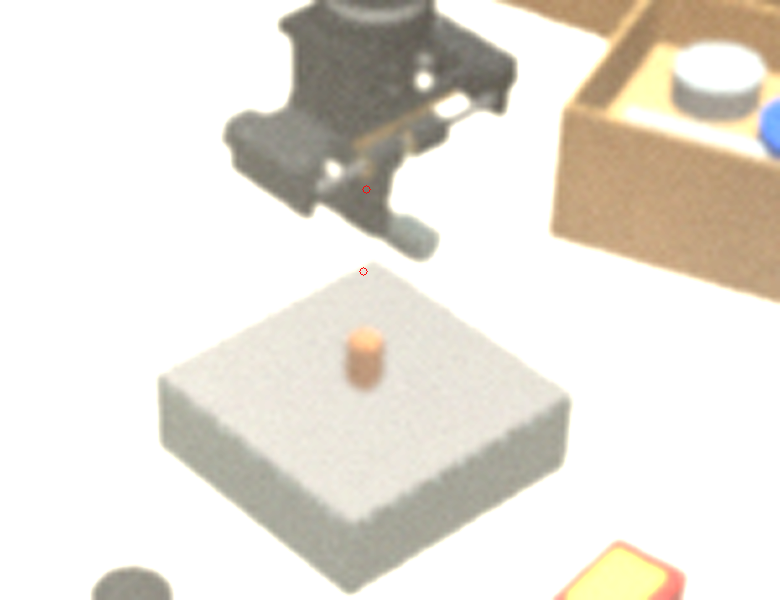

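Emit:
drive_tool --series '[-1,0,0,0,0,0,0,-1,0,-0.05,0,0,0,0,-1,0.3,0,0,0,0,0,-1,0.5,0,0,0,0,0,-1,0.5,0,0,0,0,0,-1,0.5,0,0,0,0,0,-1,0.5,0,0,0,0,0,-1,0.4,0,0,0,0,0,-1,0.4,0,0,0,0,0,-1,0.4,0,0,0,0,0,-1,0.4,0,0,0,0,0,-1,0.4,0,0,0,0,0,-1,0.3,0,0,0,0,0,-1,0.2,0,0,0,0,0,-1,0.1,0,0,0,0,0,-1,0,0,0,0,0,0]'

```text
clock: 9.3
tool_pos: [0.5236, 0.2258, 0.0512]
ee_rot: [-57.2, 90.0, 18.1]
ft_force: [0.1, -0.4, -0.9]
width: 1.004
```

```bash
python3 - <<'E'
from bench import vision,robot
import cv2
from h import *
c=vision.capture("wrist");o=robot.get_obs();P,R=tool(o)
print(o["clock"],P,o["ft_force"],"knobtop",proj(c,[.524,.226,.115]))
cv2.imwrite("pics/w4.png",c["pixels"][:,:,::-1])
E
```

```text
9.35 [0.52367744 0.22583551 0.0513943 ] [ 0.64432335 -0.89537559  0.98685533] knobtop [274.03561606 285.57164692]
```

View pics/w4.png

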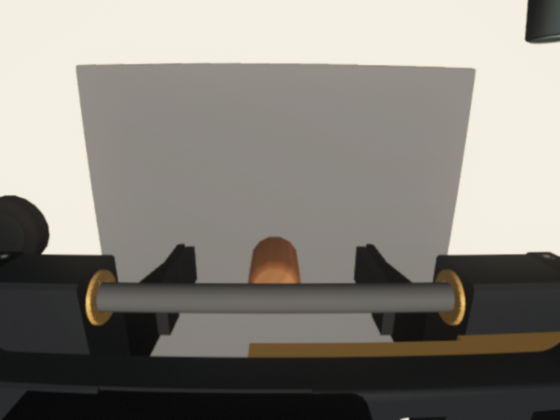

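Emit:
drive_tool --series '[-1,0.15,0,0,0,0,0,1,0,0,0,0,0,0,1,0,0,0,0,0,0,1,0,0,0,0,0,0,1,0,0,0,0,0,0,1,0,0,0,0,0,0,1,0,0,0,0,0,0,1,0,0,0,0,0,0,1,0,0,0,0,0,0,1,0,0,0,0,0,0]' --newtons 30

```text
clock: 10.6
tool_pos: [0.5235, 0.2257, 0.0474]
ee_rot: [-36.8, 90.0, 38.5]
ft_force: [-0.2, -0.3, 0.7]
width: 0.285
```

Emit:
drive_tool --series '[1,-0.1,0,0,0,0,0,1,-0.2,0,0,0,0,0,1,-0.4,0,0,0,0,0,1,-0.5,0,0,0,0,0,1,-0.5,0,0,0,0,0,1,-0.5,0,0,0,0,0,1,-0.3,0,0,0,0,0,1,0,0,0,0,0,0]'

```text
clock: 11.6
tool_pos: [0.524, 0.226, 0.1107]
ee_rot: [-44.0, 89.9, 31.3]
ft_force: [-0.1, 1.0, -2.1]
width: 0.289
```

```bash
python3 - <<'E'
from bench import vision,robot
import cv2
from h import *
c=vision.capture("scene")
im=cv2.resize(c["pixels"][90:210,230:380],None,fx=5.2,fy=5,interpolation=cv2.INTER_CUBIC)
cv2.imwrite("pics/s4.png",cv2.convertScaleAbs(im,alpha=1.8)[:,:,::-1])
E
python3 go.py .5555 -.2423 .11 95.1
```

```text
clock 11.65 TCP [0.5235 0.2258 0.1101] jaw 75.29 F [ 0.4 -0.2 -1.6] w 0.29
turn first (units): [-4.32  0.    0.  ] then shift units (new axes): [  0.     0.39 -18.76] | shift in old axes [ -0.    -5.99 -17.79]
```

View pics/s4.png

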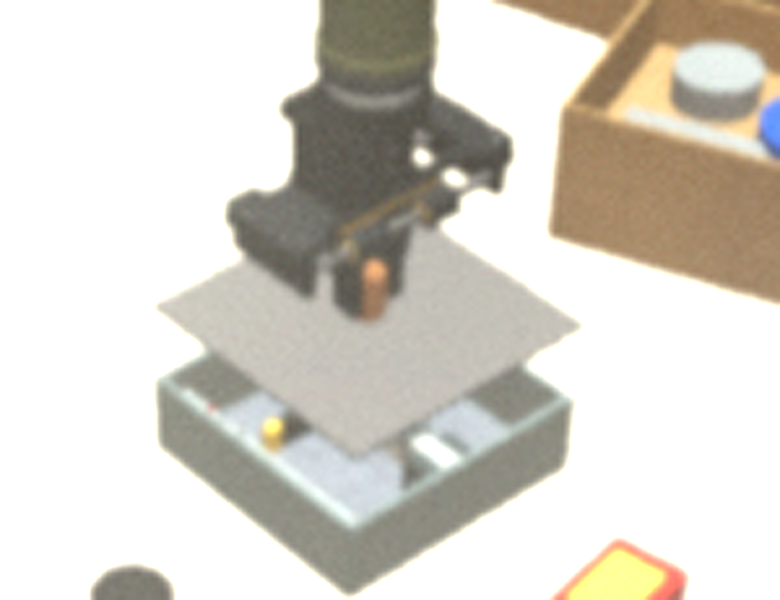

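Emit:
drive_tool --series '[1,0,0,0,-0.5,0,0,1,0,0,0,-0.9,0,0,1,0,0,0,-1,0,0,1,0,0,0,-1,0,0,1,0,0,0,-0.92,0,0,1,0,0.02,-0.3,0,0,0,1,0,0.02,-0.6,0,0,0,1,0,0.02,-0.9,0,0,0,1,0,0.02,-0.9,0,0,0,1,0,0.02,-0.9,0,0,0,1,0,0.02,-0.9,0,0,0,1,0,0.02,-0.9,0,0,0,1,0,0.02,-0.9,0,0,0,1,0,0.02,-0.9,0,0,0,1,0,0.02,-0.9,0,0,0,1,0,0.02,-0.9,0,0,0,1,0,0.02,-0.9,0,0,0,1,0,0.02,-0.9,0,0,0,1,0,0.02,-0.9,0,0,0,1,0,0.02,-0.9,0,0,0]'

```text
clock: 14.15
tool_pos: [0.5433, -0.0908, 0.1099]
ee_rot: [128.2, 90.0, -136.8]
ft_force: [1.2, 0.0, -2.5]
width: 0.287
```

Emit:
drive_tool --series '[1,0,0.02,-0.9,0,0,0,1,0,0.02,-0.9,0,0,0,1,0,0.02,-0.9,0,0,0,1,0,0.02,-0.9,0,0,0,1,0,0,-0.9,0,0,0,1,0,0,-0.8,0,0,0,1,0,0,-0.5,0,0,0,1,0,0,-0.3,0,0,0,1,0,0,0,0,0,0,1,0,0,0,0,0,0,1,0,0,0,0,0,0]'

```text
clock: 15.52
tool_pos: [0.5557, -0.2399, 0.1099]
ee_rot: [-9.6, 90.0, 85.5]
ft_force: [-0.4, 0.3, -1.8]
width: 0.287
```

```bash
python3 - <<'E'
from bench import vision,robot
import cv2
from h import *
a=vision.capture("top");b=vision.capture("scene");o=robot.get_obs();print(o["clock"],o["tool_pos"])
z=.075+o["tool_pos"][2]-.0474
for n,c in (("top",a),("scene",b)):
    r=vision.masks_of(c,"lid")
    if r:
        k=quad(r[0]["region"]);w=np.array([onz(c,p,z) for p in k]);e=np.roll(w,-1,0)-w
        print(n,r[0]["confidence"],w.round(3).tolist(),w.mean(0),np.degrees(np.arctan2(e[:,1],e[:,0])).round(1),np.linalg.norm(e,axis=1).round(3))
cv2.imwrite("pics/t5.png",cv2.resize(a["pixels"][140:320,270:470],None,fx=4,fy=3.3)[:,:,::-1])
cv2.imwrite("pics/s5.png",cv2.convertScaleAbs(cv2.resize(b["pixels"][190:340,150:340],None,fx=4,fy=4),alpha=1.8)[:,:,::-1])
# tray interior
cv2.imwrite("pics/t5t.png",cv2.convertScaleAbs(cv2.resize(a["pixels"][180:290,130:250],None,fx=5,fy=5,interpolation=cv2.INTER_CUBIC),alpha=1.8)[:,:,::-1])
for n,c in (("top",a),("scene",b)):
  for q in ["mark","pointer","leg","lever","lever_tip","lever_hinge","waist","tray"]:
    r=vision.masks_of(c,q);print(n,q,[(d["confidence"],d["xy"],d["region"].sum()) for d in r[:2]])
E
python3 go.py .5555 -.2423 -.0156 95.1
```

```text
15.625 [ 0.55563963 -0.24016568  0.10992192]
top 0.59 [[0.66, -0.262, 0.138], [0.452, -0.17, 0.138], [0.447, -0.145, 0.138], [0.649, -0.126, 0.138]] [ 0.55190173 -0.17595364  0.13752192] [156.4 100.3   5.3 -85.1] [0.228 0.026 0.203 0.136]
scene 0.76 [[0.645, -0.129, 0.138], [0.666, -0.335, 0.138], [0.466, -0.349, 0.138], [0.538, -0.143, 0.138]] [ 0.5786732  -0.23889721  0.13752192] [ -84.2 -176.1   70.9    7.5] [0.207 0.2   0.218 0.108]
top mark []
top pointer [(0.98, [191.6, 228.2], np.int64(553))]
top leg [(0.98, [193.3, 230.2], np.int64(554)), (0.74, [271.2, 252.8], np.int64(350))]
top lever [(0.6, [187.5, 224.9], np.int64(71)), (0.19, [210.5, 155.9], np.int64(756))]
top lever_tip [(0.65, [321.9, 235.8], np.int64(1206)), (0.39, [188.5, 225.9], np.int64(79))]
top lever_hinge [(0.42, [187.7, 225.5], np.int64(53))]
top waist [(0.82, [194.6, 232.1], np.int64(473))]
top tray [(0.7, [191.9, 234.8], np.int64(6286))]
scene mark [(0.72, [228.3, 282.4], np.int64(3178))]
scene pointer [(0.89, [301.2, 173.0], np.int64(320)), (0.49, [285.7, 278.3], np.int64(575))]
scene leg [(0.8, [302.1, 171.4], np.int64(353)), (0.22, [301.2, 174.1], np.int64(3262))]
scene lever []
scene lever_tip [(0.42, [227.0, 284.3], np.int64(3223)), (0.41, [290.8, 230.7], np.int64(371))]
scene lever_hinge []
scene waist [(0.91, [302.4, 172.4], np.int64(310))]
scene tray [(0.89, [299.9, 172.7], np.int64(3218))]
clock 16.525 TCP [ 0.5555 -0.2408  0.1099] jaw 95.09 F [-0.2  1.1 -1.9] w 0.29
turn first (units): [-0.  0.  0.] then shift units (new axes): [ 5.02  0.01 -0.06] | shift in old axes [ 5.02  0.01 -0.06]
```

View pics/t5.png

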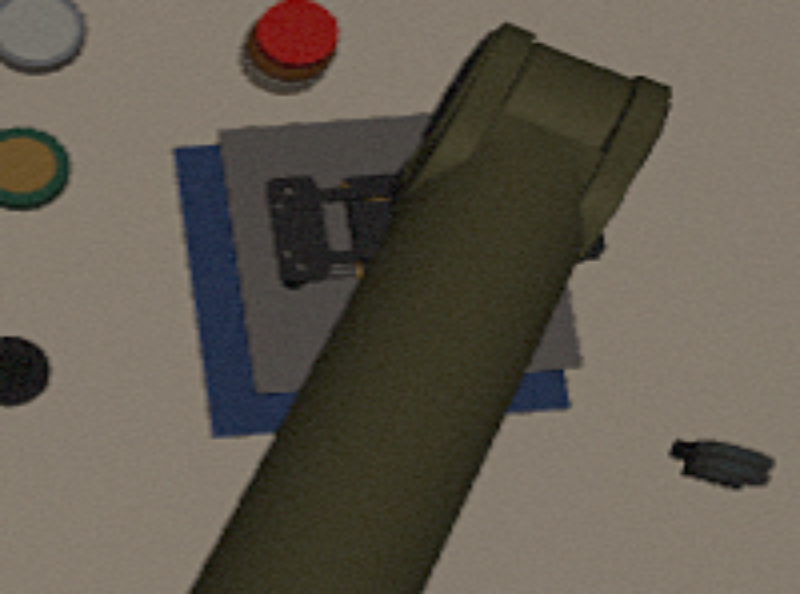

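View pics/t5t.png

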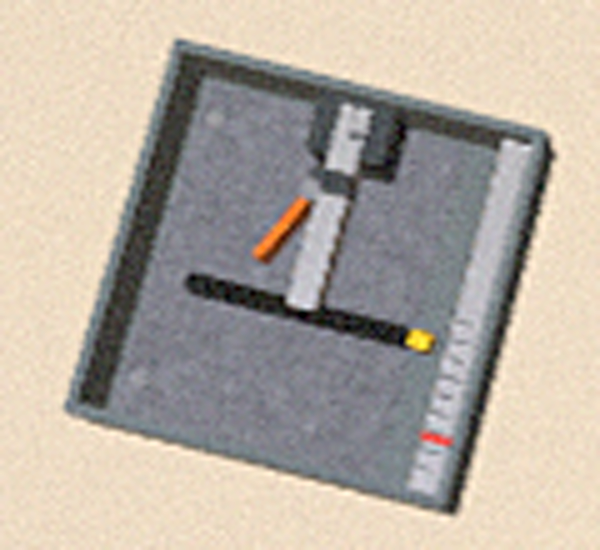

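View pics/s5.png

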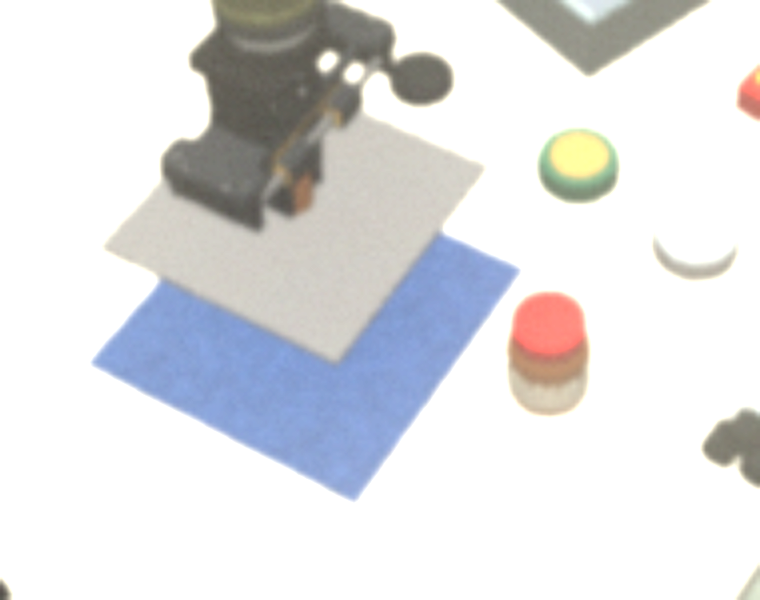

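Emit:
drive_tool --series '[1,0.3,0,-0.06,0,0,0,1,0.6,0,0,0,0,0,1,0.7,0,0,0,0,0,1,0.7,0,0,0,0,0,1,0.7,0,0,0,0,0,1,0.7,0,0,0,0,0,1,0.5,0,0,0,0,0,1,0.3,0,0,0,0,0,1,0.2,0,0,0,0,0,1,0.1,0,0,0,0,0,1,0.05,0,0,0,0,0,1,0.05,0,0,0,0,0,1,0.05,0,0,0,0,0,1,0,0,0,0,0,0]'

```text
clock: 18.27
tool_pos: [0.5556, -0.2422, -0.0138]
ee_rot: [-48.0, 90.0, 47.1]
ft_force: [-0.8, -0.4, -2.5]
width: 0.29
```

Emit:
drive_tool --series '[1,0.04,0,0,0,0,0,1,0.03,0,0,0,0,0,1,0.03,0,0,0,0,0,1,0,0,0,0,0,0]'

```text
clock: 18.77
tool_pos: [0.5557, -0.2422, -0.0156]
ee_rot: [-23.6, 90.0, 71.5]
ft_force: [-2.8, 1.6, 5.1]
width: 0.29
```

Emit:
drive_tool --series '[-1,0,0,0,0,0,0,-1,0,0,0,0,0,0,-1,0,0,0,0,0,0,-1,0,0,0,0,0,0,-1,0,0,0,0,0,0,-1,-0.1,0,0,0,0,0,-1,-0.5,0,0,0,0,0,-1,-0.9,0,0,0,0,0,-1,-0.9,0,0,0,0,0,-1,-0.9,0,0,0,0,0,-1,-0.9,0,0,0,0,0,-1,-0.6,0,0,0,0,0]'

```text
clock: 20.27
tool_pos: [0.5563, -0.2427, 0.1058]
ee_rot: [-107.3, 89.9, -12.3]
ft_force: [0.3, 0.4, 0.6]
width: 0.994
```

```bash
python3 - <<'E'
from bench import vision,robot
import cv2,pickle
from h import *
a=vision.capture("top");b=vision.capture("scene");o=robot.get_obs();print(o["clock"],o["tool_pos"],o["width"])
r=vision.masks_of(a,"tray");m=[r[0]["region"]]
r2=vision.masks_of(b,"tray");m.append(r2[0]["region"])
pickle.dump((a,b,m),open("v.pkl","wb"))
for n,c,mm in (("top",a,m[0]),("scene",b,m[1])):
    k=quad(mm);w=np.array([onz(c,p,.07) for p in k]);e=np.roll(w,-1,0)-w
    print(n,k.tolist(),w.round(4)[:,:2].tolist(),w.mean(0),np.degrees(np.arctan2(e[:,1],e[:,0])).round(1),np.linalg.norm(e,axis=1).round(3))
for n,c,x,y in (("t",a,[125,255],[175,290]),("s",b,[255,345],[130,205])):
    im=cv2.resize(c["pixels"][y[0]:y[1],x[0]:x[1]],None,fx=6,fy=5 if n=="t" else 6,interpolation=cv2.INTER_CUBIC)
    cv2.imwrite(f"pics/{n}6.png",cv2.convertScaleAbs(im,alpha=1.8)[:,:,::-1])
cv2.imwrite("pics/s6m.png",cv2.convertScaleAbs(cv2.resize(b["pixels"][190:340,150:340],None,fx=4,fy=4),alpha=1.8)[:,:,::-1])
E
```

```text
20.375 [ 0.55701974 -0.24288847  0.10603296] 1.0026973411075453
top [[166.0, 188.0], [238.0, 207.0], [220.0, 282.0], [144.0, 262.0]] [[0.6496, 0.2937], [0.5945, 0.0997], [0.3957, 0.147], [0.4508, 0.3469]] [0.5226306  0.22182299 0.07      ] [-105.9  166.6   74.6  -15. ] [0.202 0.204 0.207 0.206]
scene [[303.0, 143.0], [340.0, 172.0], [296.0, 207.0], [260.0, 166.0]] [[0.4604, 0.3475], [0.6582, 0.2838], [0.6231, 0.0502], [0.4024, 0.1487]] [0.53604675 0.20757549 0.07      ] [-17.9 -98.6 156.   73.7] [0.208 0.236 0.242 0.207]
```

View pics/t6.png

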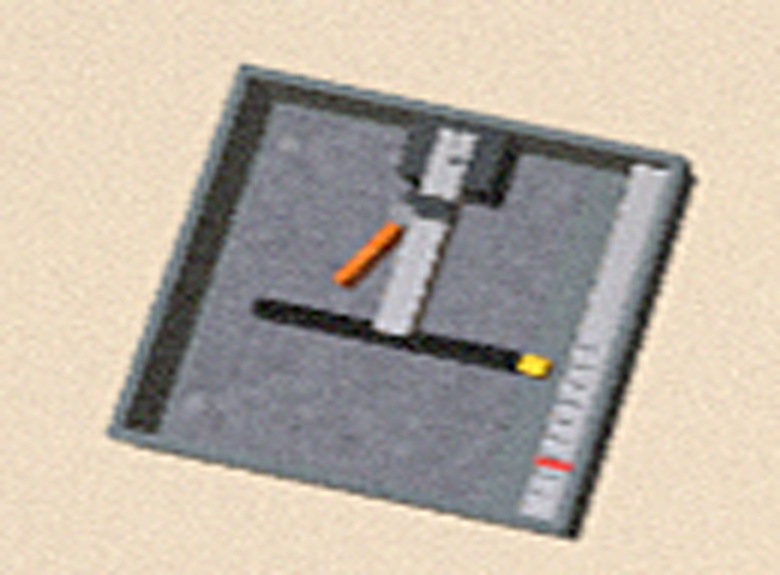

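View pics/s6.png

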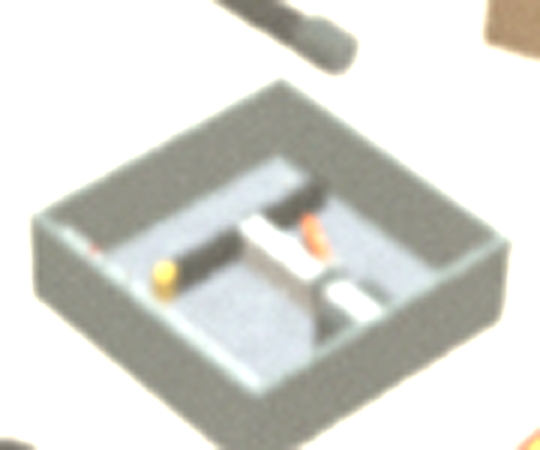

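View pics/s6m.png

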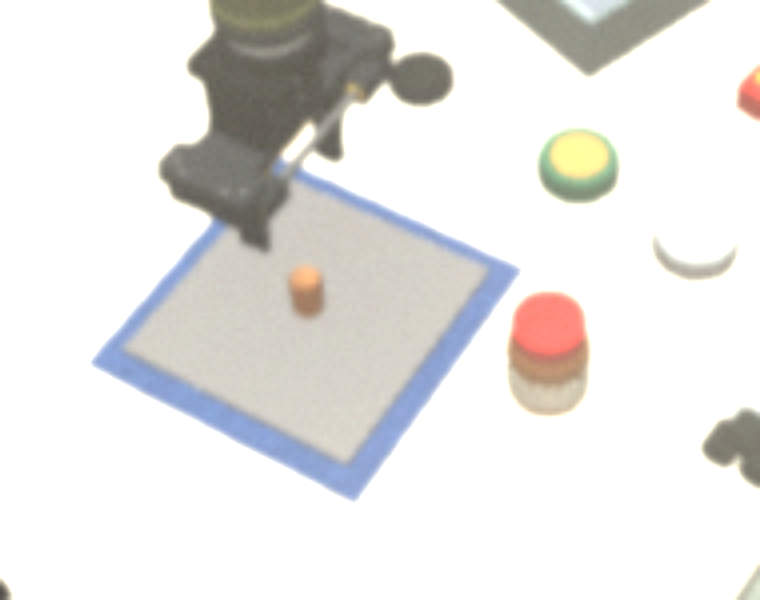

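```bash
cat > fit.py <<'E'
import pickle
from h import *
from scipy.optimize import least_squares
a,b,m=pickle.load(open("v.pkl","rb"))
H=.104
t=[((-1+0,0),0)]
pts=[(a,(H,H,.07),(165,188.2)),(a,(H,-H,.07),(240,206.6)),(a,(-H,-H,.07),(220.8,282.6)),(a,(-H,H,.07),(143.3,261.6)),
(a,(-.020,-.0685,.058),((534-0)/6+125,361/5+175)),
(b,(-H,H,.07),(302,143.7)),(b,(H,H,.07),(339.5,170.5)),(b,(-H,-H,.07),(261,166.2)),(b,(-.02,-.069,.056),(165/6+255,272/6+130))]
def W(p,q):
    c,s=np.cos(p[2]),np.sin(p[2]);return np.array([p[0]+c*q[0]-s*q[1],p[1]+s*q[0]+c*q[1],q[2]])
def res(p): return np.concatenate([proj(c,W(p,q))-np.array(u)+.4 for c,q,u in pts])
if __name__=="__main__":
    s=least_squares(res,[.523,.2257,-.25],loss="soft_l1");p=s.x
    print(p,np.degrees(p[2]));print(res(p).reshape(-1,2).round(2).tolist())
    for c,u in ((a,(217.2,267.6)),(b,(270.8,171.3))):
        w=onz(c,u,.049)[:2]-p[:2];cc,ss=np.cos(p[2]),np.sin(p[2]);print("mark tray",w[0]*cc+w[1]*ss,-w[0]*ss+w[1]*cc)
    for c,u,z in ((a,(534/6+125,361/5+175),.058),(b,(165/6+255,272/6+130),.056)):
        w=onz(c,u,z)[:2]-p[:2];print("pointer tray",w[0]*cc+w[1]*ss,-w[0]*ss+w[1]*cc)
    for q in [(.014,0,.046),(.014,.0035,.046),(-.0055,.0035,.046)]: print(q,W(p,q))
E
python3 fit.py
```

```text
[ 0.52491707  0.22302562 -0.26319609] -15.080025336612021
[[0.42, -0.81], [-0.05, -0.61], [-1.4, -0.87], [-0.27, 0.53], [1.34, 0.72], [-0.14, -1.53], [1.22, -0.66], [-1.55, -0.46], [-0.74, 0.89]]
mark tray -0.06950191714610646 -0.08735194968108372
mark tray -0.06941819737061357 -0.07755932796386066
pointer tray -0.01978145146230531 -0.06584868405352463
pointer tray -0.01930785344499821 -0.06419089989494674
(0.014, 0, 0.046) [0.53843495 0.21938327 0.046     ]
(0.014, 0.0035, 0.046) [0.53934554 0.22276274 0.046     ]
(-0.0055, 0.0035, 0.046) [0.52051705 0.22783602 0.046     ]
```

```bash
python3 go.py .5395 .224 .106 75
```

```text
clock 20.475 TCP [ 0.5555 -0.2421  0.1035] jaw 95.09 F [ 0.8 -0.2 -0. ] w 0.996
turn first (units): [4.38 0.   0.  ] then shift units (new axes): [-0.1   5.44 17.84] | shift in old axes [-0.09 -1.02 18.63]
```

Emit:
drive_tool --series '[-1,0,0,0,0.88,0,0,-1,0,0,0,0.88,0,0,-1,0,0,0,0.88,0,0,-1,0,0,0,0.88,0,0,-1,0,0,0,0.86,0,0,-1,0,0.27,0.9,0,0,0,-1,0,0.27,0.9,0,0,0,-1,0,0.27,0.9,0,0,0,-1,0,0.27,0.9,0,0,0,-1,0,0.27,0.9,0,0,0,-1,0,0.27,0.9,0,0,0,-1,0,0.27,0.9,0,0,0,-1,0,0.27,0.9,0,0,0,-1,0,0.27,0.9,0,0,0,-1,0,0.27,0.9,0,0,0,-1,0,0.27,0.9,0,0,0,-1,0,0.27,0.9,0,0,0,-1,0,0.27,0.9,0,0,0,-1,0,0.27,0.9,0,0,0,-1,0,0.27,0.9,0,0,0]'

```text
clock: 22.98
tool_pos: [0.5441, 0.1105, 0.1023]
ee_rot: [123.9, 89.9, -161.1]
ft_force: [-0.3, 0.1, 0.7]
width: 0.998
```

Emit:
drive_tool --series '[-1,0,0.27,0.9,0,0,0,-1,0,0.27,0.9,0,0,0,-1,0,0.27,0.9,0,0,0,-1,0,0.27,0.9,0,0,0,-1,0,0.2,0.6,0,0,0,-1,0,0.1,0.2,0,0,0,-1,0,0,0,0,0,0,-1,0,0,0,0,0,0]'

```text
clock: 23.98
tool_pos: [0.5405, 0.2239, 0.1037]
ee_rot: [-154.6, 90.0, -79.7]
ft_force: [0.2, 0.9, 0.6]
width: 1.002
```

```bash
python3 - <<'E'
from bench import vision,robot
import cv2,pickle
from h import *
from fit import W
c=vision.capture("wrist");o=robot.get_obs();P,R=tool(o);print(o["clock"],P,o["width"])
pickle.dump((c,P,R),open("w.pkl","wb"))
p=[.5257,.2250,-.263]
im=c["pixels"].copy()
for q in [(.014,0,.06),(-.02,-.072,.058),(-.02,.064,.058),(-.0695,-.08,.049),(-.0695,-.102,.049),(0,.03,.058),(.104,.104,.07),(-.104,.104,.07),(-.104,-.104,.07),(.043,.012,.058)]:
    u=proj(c,W(p,q));print(q,u.round(1));cv2.drawMarker(im,tuple(int(v) for v in u),(0,255,0),cv2.MARKER_CROSS,7,1)
cv2.imwrite("pics/w7.png",im[:,:,::-1])
E
python3 go.py .5395 .224 .106 75
```

```text
24.025 [0.5405433  0.2239182  0.10376253] 1.0004251776377335
(0.014, 0, 0.06) [270.5 216.5]
(-0.02, -0.072, 0.058) [176.9 173.3]
(-0.02, 0.064, 0.058) [353.8 173.5]
(-0.0695, -0.08, 0.049) [165.  106.8]
(-0.0695, -0.102, 0.049) [136.5 107.2]
(0, 0.03, 0.058) [308.9 198.7]
(0.104, 0.104, 0.07) [393.5 321.5]
(-0.104, 0.104, 0.07) [424.1  53.8]
(-0.104, -0.104, 0.07) [116.2  53.8]
(0.043, 0.012, 0.058) [285.3 249.6]
clock 24.025 TCP [0.5405 0.2239 0.1038] jaw 74.92 F [-0.1  0.5 -0.9] w 1.0
turn first (units): [-0.02 -0.    0.  ] then shift units (new axes): [-0.09  0.04 -0.01] | shift in old axes [-0.09  0.04 -0.01]
```

View pics/w7.png

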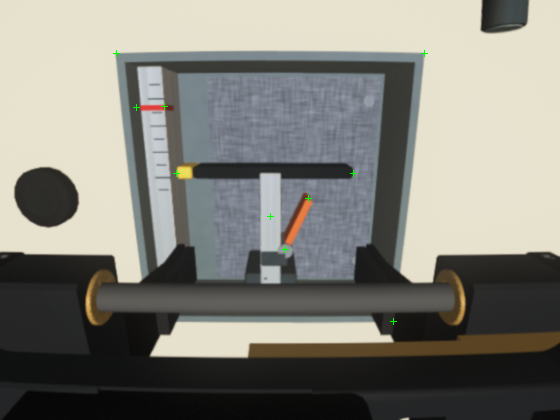

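Emit:
drive_tool --series '[-1,0.3,0,0.02,0,0,0,-1,0.6,0,0,0,0,0,-1,0.7,0,0,0,0,0,-1,0.7,0,0,0,0,0,-1,0.6,0,0,0,0,0,-1,0.6,0,0,0,0,0,-1,0.5,0,0,0,0,0,-1,0.3,0,0,0,0,0,-1,0.2,0,0,0,0,0,-1,0.15,0,0,0,0,0,-1,0,0,0,0,0,0]'

```text
clock: 25.4
tool_pos: [0.5404, 0.2257, -0.0126]
ee_rot: [-31.0, 90.0, 44.0]
ft_force: [-0.5, -0.5, -0.9]
width: 1.003
```

```bash
cat > see.py <<'E'
import sys
from bench import vision,robot
from h import *
from fit import W
p=np.array([.5257,.2250,-.263])
def tr(w):
    w=np.asarray(w)[:2]-p[:2];c,s=np.cos(p[2]),np.sin(p[2]);return np.array([w[0]*c+w[1]*s,-w[0]*s+w[1]*c])
c=vision.capture("wrist");o=robot.get_obs();P,R=tool(o)
print("clock",o["clock"],"TCP",P.round(4),"in tray",tr(P).round(4),"F",o["ft_force"].round(1),"Fx tray",(o["ft_force"][:2]@[np.cos(p[2]),np.sin(p[2])]).round(1),"w",round(o["width"],3))
im=c["pixels"];hsv=cv2.cvtColor(im,cv2.COLOR_RGB2HSV)
yl=cv2.inRange(hsv,(22,140,90),(34,255,255));n,l,st,ce=cv2.connectedComponentsWithStats(yl)
rd=cv2.inRange(hsv,(0,170,90),(4,255,255))|cv2.inRange(hsv,(172,150,90),(180,255,255));nr,lr,sr,cr=cv2.connectedComponentsWithStats(rd)
for nm,n_,s_,c_,z in (("yellow",n,st,ce,.058),("red",nr,sr,cr,.049)):
    for i in range(1,n_):
        if s_[i][4]>15: print(nm,s_[i].tolist(),c_[i].round(1),"tray",tr(onz(c,c_[i],z)).round(4))
cv2.imwrite("pics/"+sys.argv[1],im[:,:,::-1])
E
python3 see.py w8.png
```

```text
clock 25.45 TCP [ 0.5406  0.2257 -0.0123] in tray [0.0142 0.0045] F [0.6 0.1 1. ] Fx tray 0.6 w 1.0
yellow [95, 208, 27, 21, 479] [107.8 218.3] tray [-0.0209 -0.0664]
red [27, 98, 69, 10, 477] [ 58.6 102. ] tray [-0.0692 -0.086 ]
```

View pics/w8.png

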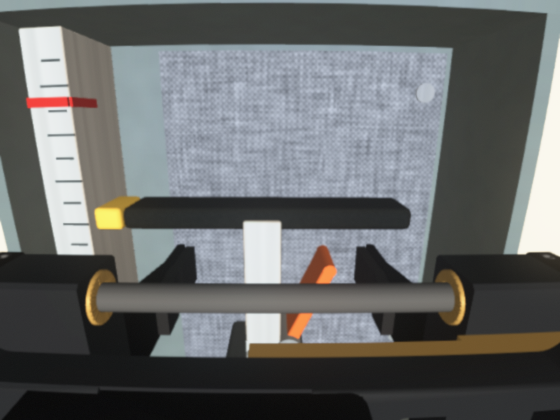

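Emit:
drive_tool --series '[-1,0,0.3,0,0,0,0,-1,0,0.3,-0.02,0,0,0,-1,0,0.2,-0.02,0,0,0,-1,0,0.2,0,0,0,0,-1,0,0.2,0,0,0,0,-1,0,0.2,0,0,0,0,-1,0,0.25,0,0,0,0,-1,0,0.25,0,0,0,0,-1,0,0.25,0,0,0,0,-1,0,0.15,0,0,0,0,-1,0,0.1,0,0,0,0,-1,0,0,0,0,0,0]'

```text
clock: 26.95
tool_pos: [0.4836, 0.2402, -0.0121]
ee_rot: [-59.0, 89.8, 15.9]
ft_force: [5.0, 1.7, -2.8]
width: 0.999
```

```bash
python3 see.py w9.png
```

```text
clock 27.0 TCP [ 0.4836  0.2402 -0.0122] in tray [-0.0446  0.0037] F [ 4.5  1.3 -1.8] Fx tray 4.0 w 1.003
yellow [103, 248, 26, 20, 334] [118.  256.9] tray [-0.0617 -0.0653]
red [53, 220, 60, 20, 405] [ 81.6 233. ] tray [-0.0696 -0.0859]
```

View pics/w9.png

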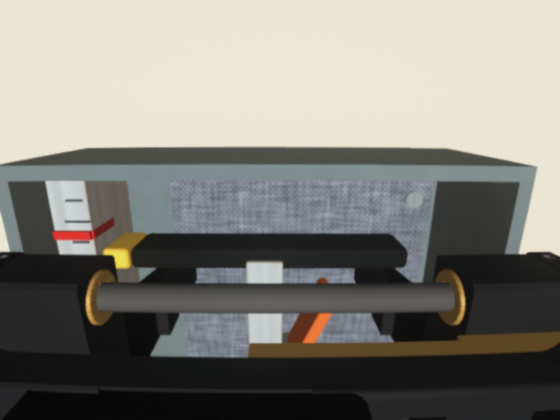

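```bash
cat > pp.py <<'E'
import sys
from see import *
im=c["pixels"]
cr=im[215:285,40:160];cv2.imwrite("pics/"+sys.argv[1].replace("w","z"),cv2.resize(cr,None,fx=6,fy=6,interpolation=cv2.INTER_CUBIC)[:,:,::-1])
for d in map(float,sys.argv[2:]):
    print(d,[proj(c,W(p,(x-d,y,z))).round(1).tolist() for x,y,z in ((-.025,-.072,.058),(-.015,-.072,.058),(-.025,-.072,.034),(-.015,-.06,.058),(-.025,-.06,.058))])
print("mark edges",[proj(c,W(p,(x,-.080,.049))).round(1).tolist() for x in(-.0715,-.0695,-.0675)])
E
python3 pp.py w10.png .038 .039 .040 .041 .042
```

```text
clock 27.05 TCP [ 0.4836  0.2402 -0.0121] in tray [-0.0446  0.0037] F [ 5.1  0.2 -2.1] Fx tray 4.8 w 1.002
yellow [103, 248, 26, 21, 329] [118.1 257. ] tray [-0.0617 -0.0653]
red [53, 220, 60, 20, 407] [ 81.9 232.9] tray [-0.0696 -0.0858]
0.038 [[103.0, 254.1], [106.4, 274.4], [126.2, 235.1], [132.2, 274.7], [129.3, 254.3]]
0.039 [[102.7, 252.0], [106.1, 272.4], [125.9, 233.3], [132.0, 272.7], [129.0, 252.2]]
0.04 [[102.3, 249.9], [105.7, 270.4], [125.7, 231.4], [131.7, 270.7], [128.8, 250.1]]
0.041 [[102.0, 247.8], [105.4, 268.4], [125.4, 229.6], [131.4, 268.7], [128.5, 248.0]]
0.042 [[101.6, 245.7], [105.1, 266.4], [125.2, 227.7], [131.1, 266.7], [128.2, 245.9]]
mark edges [[93.2, 229.2], [93.9, 233.2], [94.5, 237.3]]
```

View pics/z10.png

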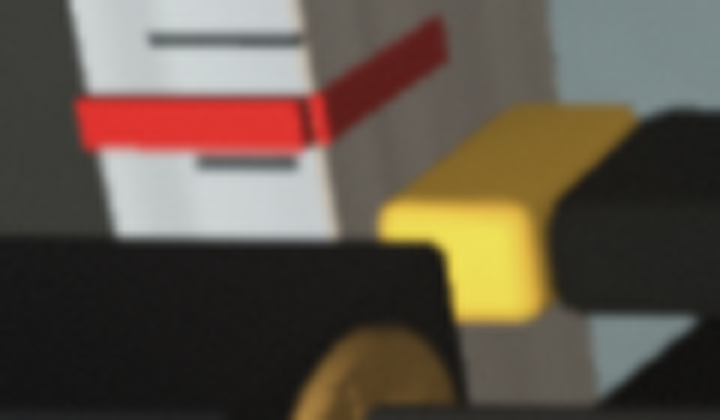

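```bash
cat > prec.py <<'E'
import pickle
from h import *
from fit import W
def edges(c,p,d=0.0):
    # column profiles: mark on ledge top at y -.092; pointer top face at y -.067
    im=cv2.cvtColor(c["pixels"],cv2.COLOR_RGB2HSV).astype(int)
    out={}
    def sample(y,z,xs):
        uv=np.array([proj(c,W(p,(x,y,z))) for x in xs]).astype(np.float32)
        return cv2.remap(c["pixels"],uv[:,0].reshape(-1,1),uv[:,1].reshape(-1,1),cv2.INTER_LINEAR)[:,0,:].astype(float)
    xs=np.arange(-.085,-.05,.0002)
    for y in (-.098,-.094,-.090,-.086):
        s=sample(y,.049,xs);r=s[:,0]-s[:,1:].mean(1);m=r>r.max()/2
        print("mark y",y,xs[m].min().round(4),xs[m].max().round(4),"mid",((xs[m].min()+xs[m].max())/2).round(4))
    xs=np.arange(-.05,.005,.0002)-d
    for y in (-.070,-.068,-.066,-.064):
        s=sample(y,.058,xs);b=s[:,:2].mean(1)-s[:,2];m=b>.75*b.max()
        print("pointer y",y,xs[m].min().round(4),xs[m].max().round(4),"mid",((xs[m].min()+xs[m].max())/2).round(4))
E
python3 - <<'E'
from bench import robot,vision
import pickle
from prec import *
p=np.array([.5257,.2250,-.263])
c7,P7,R7=pickle.load(open("w.pkl","rb"))
T=np.eye(4);T[:3,:3]=R7;T[:3,3]=P7
X=np.linalg.inv(T)@c7["pose"]
print("start high");edges(c7,p)
im=cv2.imread("pics/w8.png")[:,:,::-1]
a=np.radians(74.92);R=np.column_stack([[0,0,-1.],[-np.sin(a)*1,0,0],[np.cos(a),np.sin(a),0]]);R[:,1]=np.cross(R[:,2],R[:,0])
T8=np.eye(4);T8[:3,:3]=R;T8[:3,3]=[.5406,.2257,-.0123]
print("start low");edges(dict(c7,pixels=np.ascontiguousarray(im),pose=T8@X),p)
im=cv2.imread("pics/w10.png")[:,:,::-1]
c=vision.capture("wrist");print("now");edges(c,p,.04)
T9=np.linalg.inv(X@np.linalg.inv(c["pose"])); print(np.round(T9[:3],4))
E
```

```text
start high
mark y -0.098 -0.071 -0.0674 mid -0.0692
mark y -0.094 -0.0712 -0.0674 mid -0.0693
mark y -0.09 -0.071 -0.0674 mid -0.0692
mark y -0.086 -0.071 -0.0674 mid -0.0692
pointer y -0.07 -0.0252 -0.0166 mid -0.0209
pointer y -0.068 -0.0254 -0.0166 mid -0.021
pointer y -0.066 -0.0256 -0.0168 mid -0.0212
pointer y -0.064 -0.0254 -0.0168 mid -0.0211
start low
mark y -0.098 -0.0712 -0.0676 mid -0.0694
mark y -0.094 -0.0714 -0.0676 mid -0.0695
mark y -0.09 -0.0712 -0.0676 mid -0.0694
mark y -0.086 -0.0712 -0.0676 mid -0.0694
pointer y -0.07 -0.0256 -0.0164 mid -0.021
pointer y -0.068 -0.0258 -0.0164 mid -0.0211
pointer y -0.066 -0.0258 -0.0164 mid -0.0211
pointer y -0.064 -0.0258 -0.0164 mid -0.0211
now
mark y -0.098 -0.0704 -0.0664 mid -0.0684
mark y -0.094 -0.0704 -0.0664 mid -0.0684
mark y -0.09 -0.0704 -0.0662 mid -0.0683
mark y -0.086 -0.0704 -0.0662 mid -0.0683
pointer y -0.07 -0.0658 -0.063 mid -0.0644
pointer y -0.068 -0.0658 -0.0628 mid -0.0643
pointer y -0.066 -0.0658 -0.0566 mid -0.0612
pointer y -0.064 -0.0658 -0.0566 mid -0.0612
[[ 0.0029 -0.9657  0.2595  0.4836]
 [ 0.001   0.2595  0.9658  0.2403]
 [-1.     -0.0026  0.0017 -0.0121]]
```

Emit:
drive_tool --series '[-1,0,0.1,0,0,0,0,-1,0,0.1,0,0,0,0,-1,0,0.06,0,0,0,0,-1,0,0.03,0,0,0,0,-1,0,0,0,0,0,0,-1,0,0,0,0,0,0]'

```text
clock: 27.85
tool_pos: [0.4767, 0.2421, -0.0121]
ee_rot: [-58.8, 89.8, 16.1]
ft_force: [5.3, -0.2, -3.5]
width: 1.001
```

```bash
cat > chk.py <<'E'
import sys
from bench import robot,vision
from prec import *
p=np.array([.5257,.2250,-.263])
c=vision.capture("wrist");o=robot.get_obs();print(o["clock"],o["tool_pos"].round(4),o["ft_force"].round(1),round(o["width"],3))
cv2.imwrite("pics/"+sys.argv[1],c["pixels"][:,:,::-1]);edges(c,p,.047)
E
python3 chk.py w11.png
```

```text
27.9 [ 0.4767  0.2421 -0.0121] [ 5.5  0.5 -2.2] 0.999
mark y -0.098 -0.0704 -0.066 mid -0.0682
mark y -0.094 -0.0704 -0.066 mid -0.0682
mark y -0.09 -0.0704 -0.066 mid -0.0682
mark y -0.086 -0.0704 -0.066 mid -0.0682
pointer y -0.07 -0.0728 -0.0702 mid -0.0715
pointer y -0.068 -0.073 -0.07 mid -0.0715
pointer y -0.066 -0.0728 -0.0638 mid -0.0683
pointer y -0.064 -0.0728 -0.0638 mid -0.0683
```

View pics/w11.png

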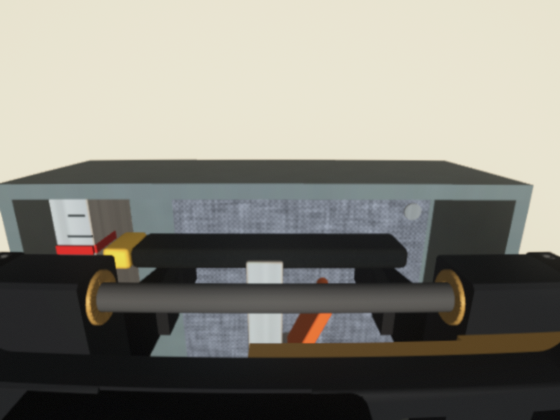

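Emit:
drive_tool --series '[-1,0,0,0,0,0,0,-1,0,0,0,0,0,0,-1,0,0,0,0,0,0,-1,0,0,0,0,0,0,-1,0,0,0,0,0,0,-1,0,0,0,0,0,0,-1,0,0,0,0,0,0,-1,0,0,0,0,0,0,-1,0,0,0,0,0,0,-1,0,0,0,0,0,0]'

```text
clock: 29.15
tool_pos: [0.4767, 0.2421, -0.0121]
ee_rot: [-59.3, 89.8, 15.7]
ft_force: [4.8, 1.2, -2.6]
width: 1.002
```

```bash
python3 chk.py w12.png
```

```text
29.2 [ 0.4767  0.2421 -0.0121] [ 5.3  0.2 -3.3] 1.002
mark y -0.098 -0.0704 -0.066 mid -0.0682
mark y -0.094 -0.0704 -0.066 mid -0.0682
mark y -0.09 -0.0704 -0.066 mid -0.0682
mark y -0.086 -0.0704 -0.066 mid -0.0682
pointer y -0.07 -0.0728 -0.0702 mid -0.0715
pointer y -0.068 -0.073 -0.07 mid -0.0715
pointer y -0.066 -0.073 -0.0638 mid -0.0684
pointer y -0.064 -0.0728 -0.0638 mid -0.0683
```

Emit:
drive_tool --series '[0.2,0,0,0,0,0,0,0.2,0,0,0,0,0,0,0.2,0,0,0,0,0,0,0.2,0,0,0,0,0,0,0.2,0,0,0,0,0,0,0.2,0,0,0,0,0,0]' --newtons 25

```text
clock: 29.95
tool_pos: [0.4784, 0.2464, -0.0107]
ee_rot: [-32.1, 89.4, 43.0]
ft_force: [6.4, 6.4, -2.2]
width: 0.434
```

```bash
python3 chk.py w13.png
```

```text
30.0 [ 0.4784  0.2464 -0.0106] [ 7.4  6.7 -2. ] 0.422
mark y -0.098 -0.0704 -0.0664 mid -0.0684
mark y -0.094 -0.0704 -0.0664 mid -0.0684
mark y -0.09 -0.0704 -0.0662 mid -0.0683
mark y -0.086 -0.0704 -0.0662 mid -0.0683
pointer y -0.07 -0.0726 -0.0688 mid -0.0707
pointer y -0.068 -0.0726 -0.0692 mid -0.0709
pointer y -0.066 -0.0726 -0.0692 mid -0.0709
pointer y -0.064 -0.0726 -0.0692 mid -0.0709
```

View pics/w13.png

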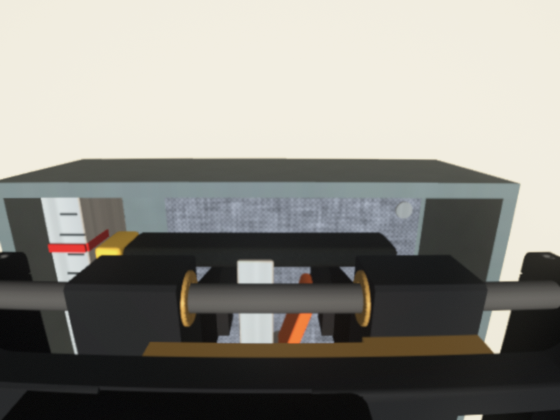

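Emit:
drive_tool --series '[1,0,0,-0.05,0,0,0,1,0,0,-0.05,0,0,0,1,0,0,0,0,0,0,1,0,0,0,0,0,0,1,0,0,0,0,0,0,1,0,0,0,0,0,0]' --newtons 25

```text
clock: 30.75
tool_pos: [0.4772, 0.2404, -0.0106]
ee_rot: [-53.1, 89.7, 22.0]
ft_force: [4.8, -1.1, 6.7]
width: 0.252
```

```bash
python3 chk.py w14.png; python3 - <<'E'
import cv2
im=cv2.imread("pics/w14.png");cv2.imwrite("pics/z14.png",cv2.resize(im[215:350,30:410],None,fx=2.1,fy=4))
E
```

```text
30.8 [ 0.4772  0.2403 -0.0107] [4.9 0.  5.3] 0.256
mark y -0.098 -0.0704 -0.0664 mid -0.0684
mark y -0.094 -0.0704 -0.0664 mid -0.0684
mark y -0.09 -0.0704 -0.0662 mid -0.0683
mark y -0.086 -0.0704 -0.0662 mid -0.0683
pointer y -0.07 -0.072 -0.0632 mid -0.0676
pointer y -0.068 -0.0722 -0.0646 mid -0.0684
pointer y -0.066 -0.0722 -0.0664 mid -0.0693
pointer y -0.064 -0.0722 -0.0682 mid -0.0702
```

View pics/z14.png

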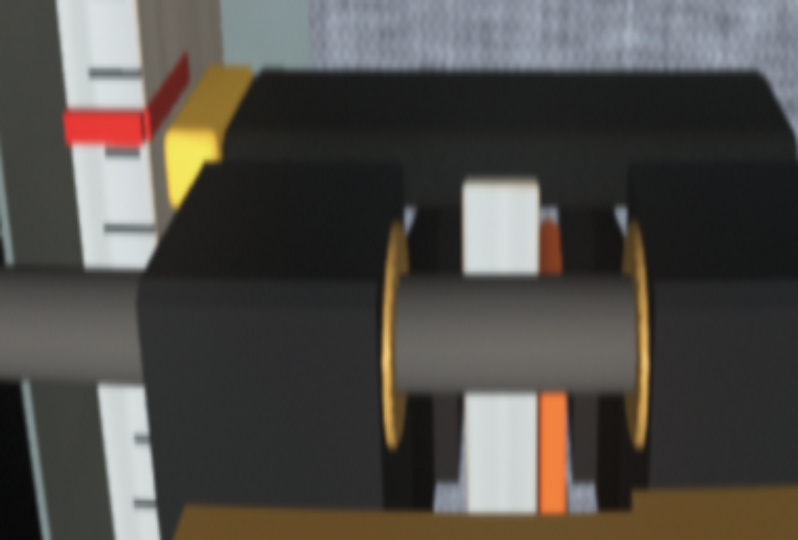

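Emit:
drive_tool --series '[1,0,0.015,0,0,0,0,1,0,0.015,0,0,0,0,1,0,0,0,0,0,0,1,0,0,0,0,0,0]' --newtons 25

```text
clock: 31.3
tool_pos: [0.4767, 0.2405, -0.0107]
ee_rot: [-54.5, 89.7, 20.6]
ft_force: [5.7, 0.2, 6.2]
width: 0.252
```

```bash
python3 chk.py w15.png
```

```text
31.35 [ 0.4767  0.2405 -0.0107] [ 5.2 -0.3  4.9] 0.251
mark y -0.098 -0.0704 -0.0664 mid -0.0684
mark y -0.094 -0.0704 -0.0664 mid -0.0684
mark y -0.09 -0.0704 -0.0664 mid -0.0684
mark y -0.086 -0.0704 -0.0662 mid -0.0683
pointer y -0.07 -0.0726 -0.0636 mid -0.0681
pointer y -0.068 -0.0728 -0.0652 mid -0.069
pointer y -0.066 -0.0728 -0.067 mid -0.0699
pointer y -0.064 -0.0726 -0.0688 mid -0.0707
```

Emit:
drive_tool --series '[1,0,0.01,0,0,0,0,1,0,0,0,0,0,0,1,0,0,0,0,0,0,1,0,0,0,0,0,0]'

```text
clock: 31.85
tool_pos: [0.4765, 0.2405, -0.0107]
ee_rot: [-54.7, 89.7, 20.3]
ft_force: [5.1, -0.1, 6.0]
width: 0.253
```

```bash
python3 chk.py w16.png;python3 - <<'E'
from bench import vision
import cv2
a=vision.capture("top");cv2.imwrite("pics/t16.png",a["pixels"][:,:,::-1])
E
```

```text
31.9 [ 0.4765  0.2406 -0.0106] [ 5.1 -0.5  4.8] 0.256
mark y -0.098 -0.0702 -0.0664 mid -0.0683
mark y -0.094 -0.0704 -0.0662 mid -0.0683
mark y -0.09 -0.0702 -0.066 mid -0.0681
mark y -0.086 -0.0704 -0.0662 mid -0.0683
pointer y -0.07 -0.0728 -0.064 mid -0.0684
pointer y -0.068 -0.073 -0.0654 mid -0.0692
pointer y -0.066 -0.073 -0.0672 mid -0.0701
pointer y -0.064 -0.073 -0.069 mid -0.071
```

View pics/t16.png

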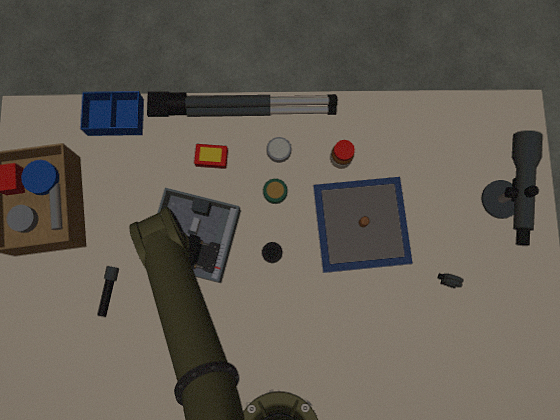

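View pics/w16.png

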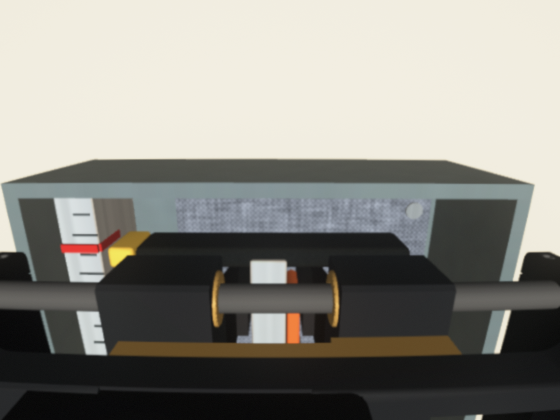

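The top view shows the lid centred on the mat at (363,222), and everything else is in its original place. In the wrist view the pointer at (120,248) lines up with the mark at (80,247), and the lever is flat along the bar.

```bash
python3 -c "
from bench import robot
print(robot.sign_off())"
```

```text
the job is handed in; nothing more can be done
None
```

The job is done and handed in at about 32 s of the 54 s allowed. No verdict was reported.

- **Lid:** I lifted it by the knob and set it down knob up on the mat, about 5 N at touch-down. In the last top picture it looks centred, and none of the other items on the table look moved.
- **Leg:** I pulled it out to the mark with the lever open and held it there for over a second. I then squeezed the lever shut and nudged the leg back to the mark. In the last wrist picture the pointer is within about 0.3 mm of the mark, which is as close as I could measure it.
- **Lever:** It lies flat along the bar. The opening reads about 22 mm for the 23 mm pair; the 26 mm knob also read about 1 mm low, so I take it as fully closed. The grip is 25 N.

**What went wrong or disagreed:**
- My first grasp closed above the knob without touching anything. In the pictures the fingertips sit about 40 mm higher than the reported tool position. I allowed for that from then on and did not measure it any more exactly.
- While the fingers were closing, the arm shifted sideways by about 5 mm and the leg slipped in by up to about 0.75 mm. Both were corrected before hand-in.
- My first estimate of how far to pull the leg, from the fixed cameras, was about 50 mm. The sharper wrist pictures gave 48.3 mm, and I used that.

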